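# Hold the hidden bolt head while the idler arm is locked

## Robot

A 6-joint arm with a two-finger parallel gripper is mounted at the origin on a cart in front of the work surface, level with it; the furniture and walls round the work are solid. World frame = base frame: x ahead of the robot, y to its left, z up, the work surface at z = 0. Lengths are in mm, angles in rad, forces in N, time in s.
With the tool pointing down it reaches from about 350 to 875 mm from the base axis. Payload 4.2 kg.
Tool frame: the origin (TCP) lies midway between the tips of the shut fingers; the grasp point (between the pads) lies 19 mm behind it; z points along the fingers, y is the line along which they close (so a half turn about z gives the same grasp; the last joint's range is limited). The gripper opens to 85 mm and grips with 20 to 120 N. Pads are 22 mm wide; open, the fingers measure 114 mm over their backs; the gripper's body (76 mm by 85 mm) begins 54 mm behind the grasp point. The pads swing forward as they close: fully open they stand 13 mm farther back than shut.
Start: joints at [1.599, 0.385, 0.008, 0, -1.194, -0.259], TCP at [142.941, 608.414, 231.312] pointing down, gripper open.
Joint ranges: [-3.14, 3.14], [-1.21, 2.06], [-1.07, 1.41], [-3.16, 2.05], [-2.99, -0.16], [-3.1, 3.1]. Speed limits (rad/s): [2.79, 2.79, 3.14, 3.14, 3.14, 3.14].

## Interface

Orientations are given as a unit quaternion [x, y, z, w].
In Python, from bench import arm gives the robot as it stands.
- The arm moves only by the tool send_rows, never from a script. Its argument "targets" is a list of rows, each an object of numbers: "gripper": the gripper command: -1 is fully open, 1 is shut, values between are in proportion; "x", "y", "z": the shift along the tool's x, y, z in cm; "ax", "ay", "az": the turn, a rotation vector about the tool's x, y, z in degrees. A call has 1 to 5 rows; each row shifts and turns the commanded pose from where the row before left it, along the tool's axes as they then stand; what a row does not reach is not made up. A row lasts 1/12 s, in which the tool goes at most 41.7 mm and 7.16 degrees, less where a joint would pass 70% of its speed; a pose out of reach is approached as far as the arm can. A call is refused whole if a number of a shift passes 4.17 or a number of a turn 7.16, either way. A call with a gripper value outside its range is refused whole. The fingers move at their own pace and stop on an object; the grip force is fixed at half the most. Time passes only in rows, so rows that do not move let the fingers close. It gives the time, the measured TCP pose, the force, the opening and the grip force at its end, in the units of the state.
- arm.read_state(): the state, without advancing time (a new reading comes with each control period).
- arm.get_image(name): name is "side" or "top"; returns (picture, depth): 480x640x3 uint8, red, green, blue; 480x640 float32, mm along the optical axis (not along the pixel's ray), 0 where there is no reading.
- arm.camera_model(name): a dict with "fx", "fy", "cx", "cy" (pixels), "distortion" ([k1, k2, p1, p2, k3] as OpenCV has them; the pictures are not rectified), "cam_to_world" (4x4, takes a point from camera to world coordinates). Camera axes: x right, y down, z forward; pixel columns grow to the right and rows downward; lengths in mm; the calibration is good to about 2 mm. A picture is of the moment at which its call begins. camera_model takes no time and is no camera call.
- arm.job_done(): hands the job in; it is judged then, once.
Trained networks look in the newest picture that a camera, given by its name, has taken for a name from the list of things; names that differ only in an ending like _2 or _b are one class to them, and where a whole thing is asked for, a point or a joint stands for the part that bears it (a point fixed in the world has none). Each returns a list of dicts, best first, with "score" (0 to 1); they miss things now and then, are a little off and sometimes report something else, mostly with a low value. They report only what shows in the picture. A call takes as long as a camera call.
- arm.boxes_of(camera, thing): "rect" ([left, top, width, height] in pixels, round what is visible of it).
The state is a dict: "clock": time; "joints": joint angles; "joint_vel": joint speeds; "joint_efforts": joint torques, N m; "position": TCP position; "ee_rot": TCP orientation; "contact_force": force on the tool from outside, world axes, zero at the start; "wrist_torque": the same for the moment, N m; "gripper_width": finger opening in mm; "grasp_force": force on a finger pad.
Only numpy, scipy, OpenCV 4.12 (cv2) and the standard library are available. Lean on these libraries where they do the work, as an engineer would, in place of code of your own. Each camera call takes 0.05 s, during which the arm holds its last target. There are 200 camera calls.

## Task

My workmate is about to lock the roller arm on the grey steel stand, so please get it ready for the lock nut. First take the spanner that was left lying across the top of the stand and lay it flat on the bench close by, without dropping it. Then reach down from above into the narrow gap behind the stand's front plate, take the hidden hex bolt head across its flats between the fingers, turn it until the drooping arm in front stands level, and keep it from turning back: finish while still gripping the bolt head and holding the arm level by the head alone, with nothing touching or propping the arm and the other tools left where they lie.

Things in the scene. Friction and masses are not known exactly. Their poses are not given: they have to be found in the camera images.
- stand: grey welded steel stand, fixed. Origin: underside, below the bolt head; -x is its front (towards the robot), +y its left, z up. Base plate 10 mm thick, x -53..77, y -65..65 mm, screw heads to 18 mm high. Upright front plate x -28..-22 and rear plate x 22..28 mm: between them a gap 44 mm wide, open at top and sides. The pivot bolt lies along x at y 0, z 95 mm, through the front plate only
- gap_mouth (a point): middle of the gap's open top, at (0, 0, 123) mm in the stand's frame, level with the tops of both plates, 28 mm above the bolt axis. Up to z = 46 mm both plates are 110 mm wide; above that the front one is 56 mm wide with a round top (radius 28 mm about the bolt axis), the rear one 64 mm wide with a square top and two webs behind it
- bolt_head (a point): steel hexagon head of the pivot bolt, mid-gap. Origin: its centre, at (0, 0, 95) mm in the stand's frame. 22 mm across flats, 14 mm long along its x, the bolt axis (x -7..7). One pair of flats faces its own +y and -y: upright, facing the stand's +y and -y, when the arm is level, and turned with the arm when it droops. Before it (-x) a sleeve of 18 mm diameter, behind it the gap is empty
- roller (a point): bare steel arm 22 mm high, 8 mm thick, in front of the front plate (x -38..-30 mm in the stand's frame), with a hex lock nut and, at its tip, a black roller of 27 mm diameter (x -60..-38). This point: centre of the roller, at (-48.5, 110, 0) mm from the head's centre in the turning frame; the arm points along its own +y. Bolt, head, nut and arm turn as one
- pivot (a joint): angle of bolt, head and arm about the stand's +x, rad: 0 = arm level, negative = tip droops. It starts on a stop pin at -0.5 and can go up to +0.45. The arm's weight (about 0.1 N m on the bolt when level, always under 0.2) pulls it back to -0.5 when the head is let go; little friction
- spanner: plain double open-ended spanner, 199 x 45 x 8 mm, lying across the tops of both plates, over the gap. Origin: centre of its underside; long axis = its y, z up through the thickness. Flat shank 18 mm wide for 55 mm either side of the origin; heads 45 and 40 mm wide. 0.12 kg. Origin at z = 122 mm on the stand, about 0 when flat on the bench
- pliers: loose bystander, leave it where it is: combination pliers with blue grips, 163 x 60 x 15 mm, on the bench left of the stand; origin underside centre
- bushing: loose bystander, leave it where it is: turned steel ring, 42 mm diameter, 14 mm high, on the bench to the right, near the front; origin underside centre
- hammer: loose bystander, leave it where it is: cross-pein hammer, 300 mm long, 29 mm high, at the right; origin underside centre
- g_clamp: loose bystander, leave it where it is: small blue G clamp tightened on an offcut, 127 x 111 x 21 mm, behind the stand; origin underside centre
- chuck_key: loose bystander, leave it where it is: small drill chuck key, 64 x 62 x 12 mm, on the bench to the left, near the front; origin underside centre

How it is judged:
By the outcome, as a careful person would: the job done as asked, in the order asked, and still so for the second after the job is handed in, while the arm keeps its last pose, push and grip.
It also fails if it takes over 51 s, if anything falls off the work surface, if the arm or the gripper's body presses on something with over 40 N, if the wrist force passes 120 N, or if a joint passes its speed limit or range.

## Working session

There is one attempt and no reset: what is moved stays moved. The work goes in short steps, Python scripts to look and compute and a tool call to move; the robot and the scene stay as the last step left them, time stands still between calls to the robot, and variables do not carry over. Pictures are saved under pics/ and viewed, at most 10 in all, crops included, and the job is handed in when it is done.

Besides the shell and the picture viewer there is one more tool, called after ">>>" as name(argument=value, ...) on one line, values as JSON. send_rows: Moves the arm, as the interface text tells. Its arguments: {"type":"object","properties":{"targets":{"type":"array"}},"required":["targets"]}

```bash
ls; mkdir -p pics
python3 - <<'E'
from bench import arm
import cv2,numpy as np
s=arm.read_state();print(s['clock'],s['position'],s['ee_rot'],s['gripper_width'])
for c in ('side','top'):
    p,d=arm.get_image(c);cv2.imwrite(f'pics/{c}0.png',p[:,:,::-1]);np.savez(f'pics/{c}0.npz',p=p,d=d)
    m=arm.camera_model(c);print(c,m['fx'],m['distortion'],np.round(m['cam_to_world'],3).tolist())
    for t in ('stand','spanner','bolt_head','roller','pliers','chuck_key'):
        print(t,[(b['rect'],round(b['score'],2)) for b in arm.boxes_of(c,t)[:2]])
E
```

```text
pics
0.0 [142.83315667 607.86960261 230.24243287] [ 9.93337585e-01 -1.15235910e-01 -7.09771711e-05  1.05917470e-03] 85.57257976708307
side 604.694075971116 [-0.1459755  0.         0.         0.         0.       ] [[-0.955, -0.126, 0.268, 143.935], [-0.295, 0.476, -0.829, 1369.436], [-0.023, -0.871, -0.491, 957.906], [0.0, 0.0, 0.0, 1.0]]
stand [([289.6, 251.2, 56.5, 60.3], 0.74), ([338.1, 345.9, 27.4, 16.5], 0.17)]
spanner []
bolt_head [([312.8, 266.7, 28.9, 47.4], 0.97)]
roller [([314.2, 262.7, 26.6, 51.5], 0.66)]
pliers [([264.9, 354.4, 66.8, 19.0], 0.63)]
chuck_key []
top 437.53801326244684 [0.01634911 0.         0.         0.         0.        ] [[0.025, -0.988, 0.151, 428.865], [-1.0, -0.025, 0.005, -80.138], [-0.001, -0.152, -0.988, 1197.382], [0.0, 0.0, 0.0, 1.0]]
stand []
spanner [([272.5, 203.4, 17.3, 79.5], 0.68)]
bolt_head [([233.7, 248.8, 37.8, 12.0], 0.8)]
roller [([235.4, 236.8, 45.5, 21.8], 0.67)]
pliers [([160.7, 223.0, 25.0, 61.0], 0.96)]
chuck_key [([186.8, 287.4, 15.8, 25.6], 0.57)]
```

View pics/side0.png

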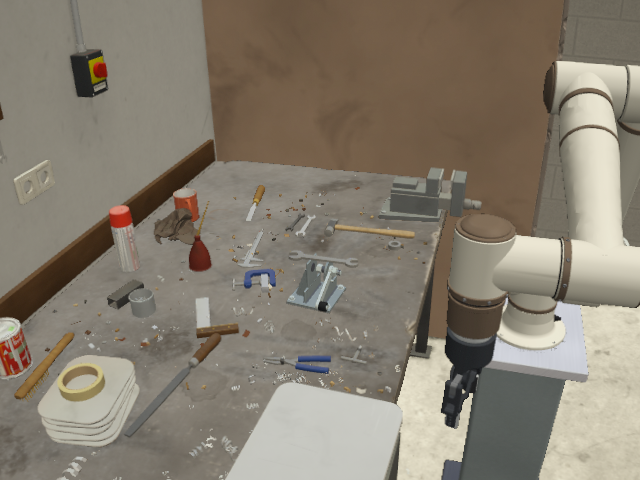

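View pics/top0.png

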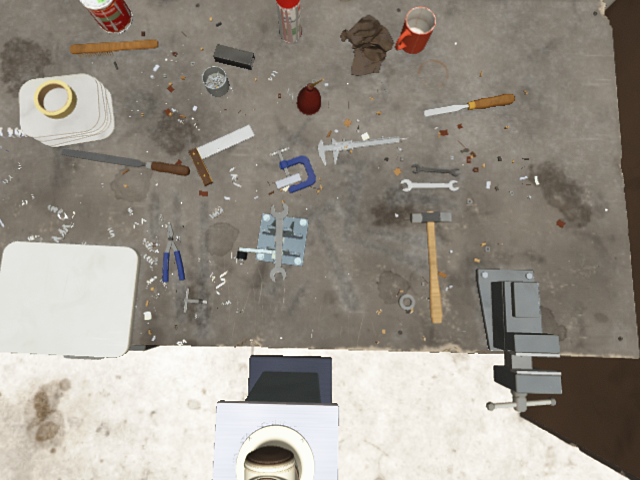

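The side view shows the stand at about (318,285), with the spanner lying across its top. In the top view the stand is around (283,240) with the spanner along the column near x=280, rows 203–283. The roller is at (242,254), and the bench is free to the right of the stand at (340,250).

```bash
cat > h.py <<'E'
import numpy as np,cv2
from bench import arm
from scipy.spatial.transform import Rotation as R
def cloud(c,d):
    m=arm.camera_model(c);K=np.array([[m['fx'],0,m['cx']],[0,m['fy'],m['cy']],[0,0,1]])
    v,u=np.mgrid[0:480,0:640]
    n=cv2.undistortPoints(np.stack([u.ravel(),v.ravel()],1).astype(float)[:,None],K,np.array(m['distortion'])).reshape(480,640,2)
    P=np.dstack([n*d[...,None],d]);T=np.array(m['cam_to_world']);return P@T[:3,:3].T+T[:3,3]
def proj(c,X):
    m=arm.camera_model(c);K=np.array([[m['fx'],0,m['cx']],[0,m['fy'],m['cy']],[0,0,1]])
    T=np.linalg.inv(m['cam_to_world']);return cv2.projectPoints(np.array(X,float),cv2.Rodrigues(T[:3,:3])[0],T[:3,3],K,np.array(m['distortion']))[0][:,0]
E
python3 - <<'E'
from h import *
z=np.load('pics/top0.npz');W=cloud('top',z['d']);s=np.load('pics/side0.npz');V=cloud('side',s['d'])
def rep(n,W,lo,hi):
    q=W[195:290,225:320].reshape(-1,3) if n=='top' else W[240:320,280:365].reshape(-1,3)
    q=q[(q[:,2]>lo)&(q[:,2]<hi)]
    if len(q)<5:print(n,lo,len(q));return
    r=cv2.minAreaRect(q[:,:2].astype(np.float32));e=np.linalg.eigh(np.cov(q[:,:2].T))[1][:,1]
    print(n,lo,hi,len(q),q.mean(0).round(1),r,np.degrees(np.arctan2(e[1],e[0])))
for n,w in(('top',W),('side',V)):
    rep(n,w,124,140);rep(n,w,5,14);rep(n,w,5,20);rep(n,w,112,124);rep(n,w,30,60)
t=cv2.resize(z['p'][195:290,225:335],None,fx=6,fy=6,interpolation=cv2.INTER_CUBIC)
cv2.imwrite('pics/t1.png',t[:570,:660,::-1])
t=cv2.resize(s['p'][240:330,270:380],None,fx=6,fy=6,interpolation=cv2.INTER_CUBIC);cv2.imwrite('pics/s1.png',t[:,:,::-1])
q=W[195:290,320:400].reshape(-1,3);print('free',q.min(0),q.max(0))
E
```

```text
top 124 140 635 [561.7   4.  129.9] ((559.8642578125, 2.14501953125), (198.51580810546875, 42.50599670410156), 1.2758245468139648) 179.5762722909972
top 5 14 1360 [582.5   5.5   9.6] ((576.1924438476562, 32.91459655761719), (256.9656982421875, 261.5311584472656), 1.3103086948394775) 77.14715514435665
top 5 20 1505 [581.9   6.8  10.3] ((576.1924438476562, 32.91459655761719), (256.9656982421875, 261.5311584472656), 1.3103086948394775) 85.20342421854427
top 112 124 74 [581.5   4.8 119.9] ((587.6389770507812, 2.4484786987304688), (92.1248779296875, 62.02212905883789), 4.415482521057129) 159.5620321654637
top 30 60 260 [559.8  46.1  47.7] ((576.7711791992188, 38.209747314453125), (98.774169921875, 176.53890991210938), 7.208800315856934) 109.56259795581568
side 124 140 427 [561.4   5.8 130.3] ((560.2294311523438, 1.11199951171875), (197.64657592773438, 54.67145919799805), 4.210392475128174) -179.88366715853584
side 5 14 856 [588.4 -46.5   8.8] ((600.7099609375, -101.21336364746094), (278.6648254394531, 448.4334411621094), 15.019944190979004) 102.29097849800854
side 5 20 1021 [586.2 -36.3  10. ] ((600.1676635742188, -95.20175170898438), (278.6643371582031, 460.484130859375), 14.76176643371582) 101.83040686666924
side 112 124 84 [565.1  14.2 119.1] ((550.6962280273438, 7.993873596191406), (70.1410903930664, 165.1951141357422), 82.28601837158203) -177.83722176765858
side 30 60 435 [567.2  40.8  45.5] ((577.3405151367188, 37.07569885253906), (101.86453247070312, 179.1368865966797), 6.422439098358154) 112.91993982324048
free [ 428.86491599 -319.60485704   -8.58370963] [ 715.93990734  -80.13808063 1197.3817531 ]
```

View pics/t1.png

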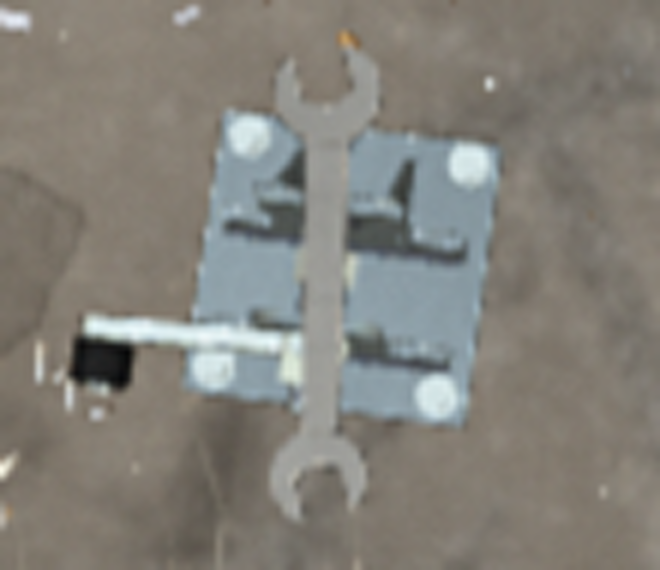

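View pics/s1.png

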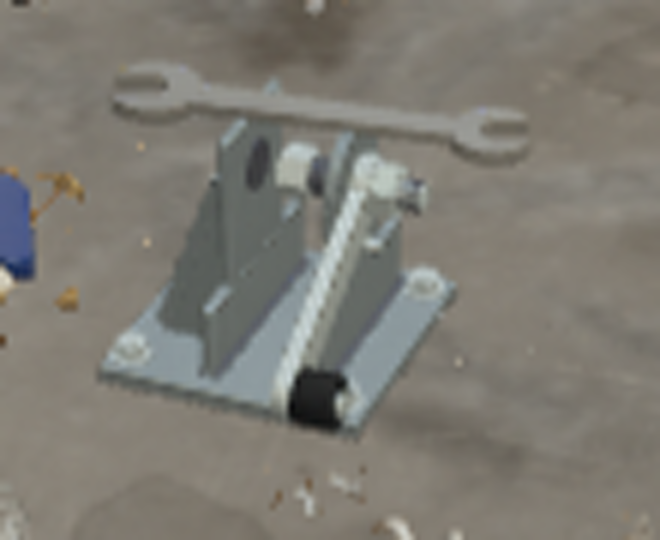

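```bash
cat >> h.py <<'E'
def ray(c,uv,z):
    m=arm.camera_model(c);K=np.array([[m['fx'],0,m['cx']],[0,m['fy'],m['cy']],[0,0,1]])
    n=cv2.undistortPoints(np.array(uv,float)[:,None],K,np.array(m['distortion']))[:,0]
    T=np.array(m['cam_to_world']);d=np.c_[n,np.ones(len(n))]@T[:3,:3].T;return T[:3,3]+d*((z-T[2,3])/d[:,2])[:,None]
def toolrows(Rt,p,cur=None):
    """shift (cm, tool axes) and rotvec (deg, tool axes) from the state to pose Rt,p"""
    s=arm.read_state();R0=R.from_quat(s['ee_rot']);return R0.inv().apply(np.array(p)-s['position'])/10,(R0.inv()*Rt).as_rotvec(degrees=True)
E
python3 - <<'E'
from h import *
f=lambda a,o:np.array(a)/6.+o-0.42
S=np.array([[77,65],[77,-65],[-53,-65],[-53,65]])
for c,q in(('top',f([[222,110],[498,147],[465,425],[185,388]],[225,195])),('side',f([[355,437],[98,372],[457,287]],[270,240]))):
    X=ray(c,q,10)[:,:2];
    A=S if c=='top' else S[[3,0,2]]
    a=A-A.mean(0);b=X-X.mean(0);yaw=np.arctan2((a[:,0]*b[:,1]-a[:,1]*b[:,0]).sum(),(a*b).sum())
    C=np.array([[np.cos(yaw),-np.sin(yaw)],[np.sin(yaw),np.cos(yaw)]])
    o=X.mean(0)-C@A.mean(0);print(c,'stand',o.round(1),np.degrees(yaw).round(2),(X-o-A@C.T).round(1).tolist())
    print('head px crop',[(proj(c,[[*o,z]])[0]-([225,195] if c=='top' else [270,240]))*6 for z in(95,123)])
# spanner: shank centreline + end extents in both views at z=130 (top face)
t=ray('top',f([[327,140],[320,430],[330,48],[318,520]],[225,195]),130);print(t.round(1).tolist())
t=ray('side',f([[113,85],[528,135],[235,92],[415,122]],[270,240]),130);print(t.round(1).tolist())
print('tool to above spanner',[v.round(2) for v in toolrows(R.from_euler('x',180,degrees=True),[560,3,200])])
E
```

```text
top stand [569.2   5.7] -5.64 [[0.0, -0.3], [-1.3, 1.7], [0.3, 0.4], [1.0, -1.8]]
head px crop [array([322.8176451 , 265.82908069]), array([317.85466069, 257.13017639])]
side stand [567.2   8.5] -6.66 [[-0.8, 2.3], [-0.4, -1.3], [1.2, -1.1]]
head px crop [array([298.10507143, 178.68820873]), array([297.00570922, 126.0684469 ])]
[[618.2, 4.2, 130.0], [498.6, 2.7, 130.0], [657.0, 4.4, 130.0], [462.3, 2.2, 130.0]]
[[658.4, 3.9, 130.0], [462.8, -1.1, 130.0], [601.9, -4.3, 130.0], [514.8, 0.8, 130.0]]
tool to above spanner [array([54.45, 49.4 ,  3.13]), array([ -0.  ,   0.  , -13.22])]
```

>>> send_rows(targets=[{"az":-6.6,"gripper":-1},{"az":-6.6,"gripper":-1},{"x":1.2,"y":1.7,"gripper":-1},{"x":2.3,"y":3.3,"gripper":-1},{"x":2.3,"y":3.3,"gripper":-1}])

```text
$.targets[0]: bad value
```

>>> send_rows(targets=[{"x":2.3,"y":3.3,"gripper":-1},{"x":2.3,"y":3.3,"gripper":-1},{"x":2.3,"y":3.3,"gripper":-1},{"x":2.3,"y":3.3,"gripper":-1},{"x":2.3,"y":3.3,"gripper":-1}])

```text
$.targets[0]: bad value
```

>>> send_rows(targets=[{"x":2.3,"y":3.3,"gripper":-1},{"x":2.3,"y":3.3,"gripper":-1},{"x":2.3,"y":3.3,"gripper":-1},{"x":2.3,"y":3.3,"gripper":-1},{"x":2.3,"y":3.3,"gripper":-1}])

```text
$.targets[0]: bad value
```

Run:
```python
from h import *
s=arm.read_state();print(s['clock'],s['position'],s['joints'],s['contact_force'])
print([v.round(2) for v in toolrows(R.from_euler('x',180,degrees=True),[565,3,160])])
```

```text
0.7 [142.91914005 608.41625705 231.34151534] [ 1.59862174e+00  3.84646539e-01  7.90492931e-03 -3.22767825e-05
 -1.19398880e+00 -2.58565822e-01] [-0.47745448 -0.23166366  0.21006741]
[array([54.94, 49.28,  7.13]), array([ -0.  ,   0.  , -13.22])]
```

>>> send_rows(targets=[{"x":0,"y":0,"z":0,"ax":0,"ay":0,"az":-6.6,"gripper":-1},{"x":0,"y":0,"z":0,"ax":0,"ay":0,"az":-6.6,"gripper":-1},{"x":1.2,"y":1.7,"z":0,"ax":0,"ay":0,"az":0,"gripper":-1},{"x":2.3,"y":3.3,"z":0,"ax":0,"ay":0,"az":0,"gripper":-1},{"x":2.3,"y":3.3,"z":0,"ax":0,"ay":0,"az":0,"gripper":-1}])

```text
clock: 1.12
position: [200.9, 524.9, 230.7]
ee_rot: [1.0, 0.001, 0.0, 0.0]
contact_force: [0.6, -0.3, 0.8]
gripper_width: 85.1
grasp_force: 0.0
```

>>> send_rows(targets=[{"x":2.3,"y":3.3,"z":0,"ax":0,"ay":0,"az":0,"gripper":-1},{"x":2.3,"y":3.3,"z":0,"ax":0,"ay":0,"az":0,"gripper":-1},{"x":2.3,"y":3.3,"z":0,"ax":0,"ay":0,"az":0,"gripper":-1},{"x":2.3,"y":3.3,"z":0,"ax":0,"ay":0,"az":0,"gripper":-1},{"x":2.3,"y":3.3,"z":0,"ax":0,"ay":0,"az":0,"gripper":-1}])

```text
clock: 1.53
position: [316.5, 358.6, 231.7]
ee_rot: [1.0, 0.0, 0.0, -0.0]
contact_force: [1.7, -0.4, 0.2]
gripper_width: 85.4
grasp_force: 0.0
```

>>> send_rows(targets=[{"x":2.3,"y":3.3,"z":0,"ax":0,"ay":0,"az":0,"gripper":-1},{"x":2.3,"y":3.3,"z":0,"ax":0,"ay":0,"az":0,"gripper":-1},{"x":2.3,"y":3.3,"z":0,"ax":0,"ay":0,"az":0,"gripper":-1},{"x":2.3,"y":3.3,"z":0,"ax":0,"ay":0,"az":0,"gripper":-1},{"x":2.3,"y":3.3,"z":0,"ax":0,"ay":0,"az":0,"gripper":-1}])

```text
clock: 1.95
position: [431.5, 193.6, 231.8]
ee_rot: [1.0, 0.0, 0.0, -0.0]
contact_force: [0.3, 0.8, -0.1]
gripper_width: 85.4
grasp_force: 0.0
```

Run:
```python
from h import *
s=arm.read_state();print(s['clock'],s['position'],s['joints'],s['contact_force'])
print([v.round(2) for v in toolrows(R.from_euler('x',180,degrees=True),[565,3,160])])
```

```text
1.95 [431.5112646  193.55437505 231.84115963] [ 7.66387594e-01  1.22516388e-01 -3.49379503e-01  1.07875441e-04
 -1.09768499e+00  8.04471778e-01] [ 0.26140853  0.82781885 -0.14420701]
[array([13.34, 19.06,  7.18]), array([-0.04, -0.05,  0.01])]
```

>>> send_rows(targets=[{"x":2.3,"y":3.3,"z":0,"ax":0,"ay":0,"az":0,"gripper":-1},{"x":2.3,"y":3.3,"z":0,"ax":0,"ay":0,"az":0,"gripper":-1},{"x":2.3,"y":3.3,"z":0,"ax":0,"ay":0,"az":0,"gripper":-1},{"x":2.3,"y":3.3,"z":0,"ax":0,"ay":0,"az":0,"gripper":-1},{"x":2.3,"y":3.3,"z":0,"ax":0,"ay":0,"az":0,"gripper":-1}])

```text
clock: 2.37
position: [546.6, 28.3, 231.7]
ee_rot: [1.0, -0.0, 0.0, -0.0]
contact_force: [0.5, 0.7, 0.5]
gripper_width: 85.6
grasp_force: 0.0
```

>>> send_rows(targets=[{"x":1.3,"y":1.6,"z":0,"ax":0,"ay":0,"az":0,"gripper":-1},{"x":0.5,"y":0.9,"z":1.5,"ax":0,"ay":0,"az":0,"gripper":-1},{"x":0,"y":0,"z":2.5,"ax":0,"ay":0,"az":0,"gripper":-1},{"x":0,"y":0,"z":2.5,"ax":0,"ay":0,"az":0,"gripper":-1},{"x":0,"y":0,"z":0,"ax":0,"ay":0,"az":0,"gripper":-1}])

```text
clock: 2.78
position: [560.4, 4.3, 161.3]
ee_rot: [1.0, -0.001, -0.005, 0.001]
contact_force: [-0.7, -0.2, -0.6]
gripper_width: 85.5
grasp_force: 0.0
```

Run:
```python
from h import *
s=arm.read_state();print(s['clock'],s['position'],s['joints'],s['contact_force'])
print([v.round(2) for v in toolrows(R.from_euler('x',180,degrees=True),[565,3,124])])
p,d=arm.get_image('side')
cv2.imwrite('pics/s2.png',cv2.resize(p[210:340,240:400],None,fx=5,fy=5,interpolation=cv2.INTER_CUBIC)[:600,:,::-1])
```

```text
2.7833 [560.376658     4.31936502 161.25348343] [ 0.29580117  0.34179163 -0.24508823 -0.00231603 -0.99419346  1.2736552 ] [-0.68914102 -0.17952188 -0.55157422]
[array([0.5 , 0.13, 3.72]), array([ 0.07,  0.6 , -0.15])]
```

View pics/s2.png

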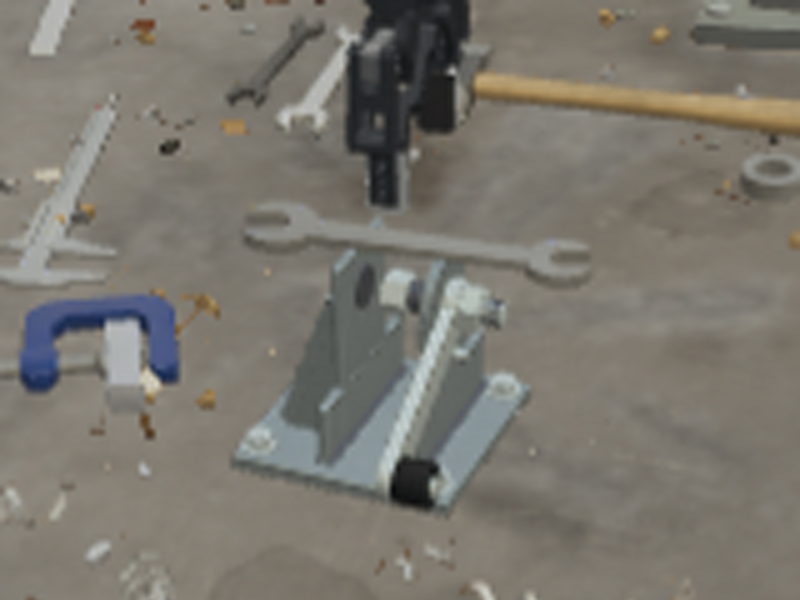

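The open fingers at (390,170) are right above the spanner shank, and the tip lines up with the gap. I'll let the arm settle, then descend.

>>> send_rows(targets=[{"x":0.3,"y":0,"z":0,"ax":0,"ay":0,"az":0,"gripper":-1},{"x":0,"y":0,"z":0,"ax":0,"ay":0,"az":0,"gripper":-1},{"x":0,"y":0,"z":1.5,"ax":0,"ay":0,"az":0,"gripper":-1},{"x":0,"y":0,"z":0,"ax":0,"ay":0,"az":0,"gripper":-1},{"x":0,"y":0,"z":0,"ax":0,"ay":0,"az":0,"gripper":-1}])

```text
clock: 3.25
position: [567.0, 5.5, 152.3]
ee_rot: [1.0, 0.0, 0.0, -0.0]
contact_force: [0.6, -0.9, 0.4]
gripper_width: 85.0
grasp_force: 0.0
```

>>> send_rows(targets=[{"x":0,"y":0.25,"z":1.0,"ax":0,"ay":0,"az":0,"gripper":-1},{"x":0,"y":0,"z":1.0,"ax":0,"ay":0,"az":0,"gripper":-1},{"x":0,"y":0,"z":0.8,"ax":0,"ay":0,"az":0,"gripper":-1},{"x":0,"y":0,"z":0,"ax":0,"ay":0,"az":0,"gripper":-1},{"x":0,"y":0,"z":0,"ax":0,"ay":0,"az":0,"gripper":-1}])

```text
clock: 3.67
position: [566.3, 2.6, 122.5]
ee_rot: [1.0, -0.0, -0.001, 0.0]
contact_force: [-0.4, -0.4, 0.5]
gripper_width: 85.5
grasp_force: 0.0
```

>>> send_rows(targets=[{"x":0,"y":0,"z":0,"ax":0,"ay":0,"az":0,"gripper":0.3},{"x":0,"y":0,"z":0,"ax":0,"ay":0,"az":0,"gripper":0.3},{"x":0,"y":0,"z":0,"ax":0,"ay":0,"az":0,"gripper":0.3},{"x":0,"y":0,"z":0,"ax":0,"ay":0,"az":0,"gripper":0.3},{"x":0,"y":0,"z":0,"ax":0,"ay":0,"az":0,"gripper":0.3}])

```text
clock: 4.08
position: [566.8, 2.8, 123.6]
ee_rot: [1.0, -0.0, 0.0, -0.0]
contact_force: [0.2, 0.7, 0.0]
gripper_width: 30.3
grasp_force: 0.0
```

>>> send_rows(targets=[{"x":0,"y":0,"z":0,"ax":0,"ay":0,"az":0,"gripper":1},{"x":0,"y":0,"z":0,"ax":0,"ay":0,"az":0,"gripper":1},{"x":0,"y":0,"z":0,"ax":0,"ay":0,"az":0,"gripper":1},{"x":0,"y":0,"z":0,"ax":0,"ay":0,"az":0,"gripper":1},{"x":0,"y":0,"z":0,"ax":0,"ay":0,"az":0,"gripper":1}])

```text
clock: 4.5
position: [566.9, 2.8, 123.7]
ee_rot: [1.0, -0.0, 0.0, -0.0]
contact_force: [-0.8, 0.7, 3.1]
gripper_width: 16.2
grasp_force: 59.1
```

>>> send_rows(targets=[{"x":0,"y":0,"z":-0.4,"ax":0,"ay":0,"az":0,"gripper":1},{"x":0,"y":0,"z":-1.0,"ax":0,"ay":0,"az":0,"gripper":1},{"x":0,"y":0,"z":-1.3,"ax":0,"ay":0,"az":0,"gripper":1},{"x":0,"y":0,"z":-1.3,"ax":0,"ay":0,"az":0,"gripper":1},{"x":0,"y":0,"z":0,"ax":0,"ay":0,"az":0,"gripper":1}])

```text
clock: 4.92
position: [568.5, 2.9, 166.3]
ee_rot: [1.0, 0.0, 0.003, -0.0]
contact_force: [0.1, 0.8, -0.2]
gripper_width: 15.8
grasp_force: 58.6
```

Run:
```python
from h import *
s=arm.read_state();print(s['clock'],s['position'],s['contact_force'],s['gripper_width'],s['grasp_force'])
p,d=arm.get_image('side')
cv2.imwrite('pics/s3.png',cv2.resize(p[210:340,240:400],None,fx=5,fy=5,interpolation=cv2.INTER_CUBIC)[:600,:,::-1])
```

```text
4.9167 [568.45170019   2.90762612 166.33859857] [ 0.11068128  0.84637147 -0.15039458] 15.80973827853658 58.62346351146698
```

View pics/s3.png

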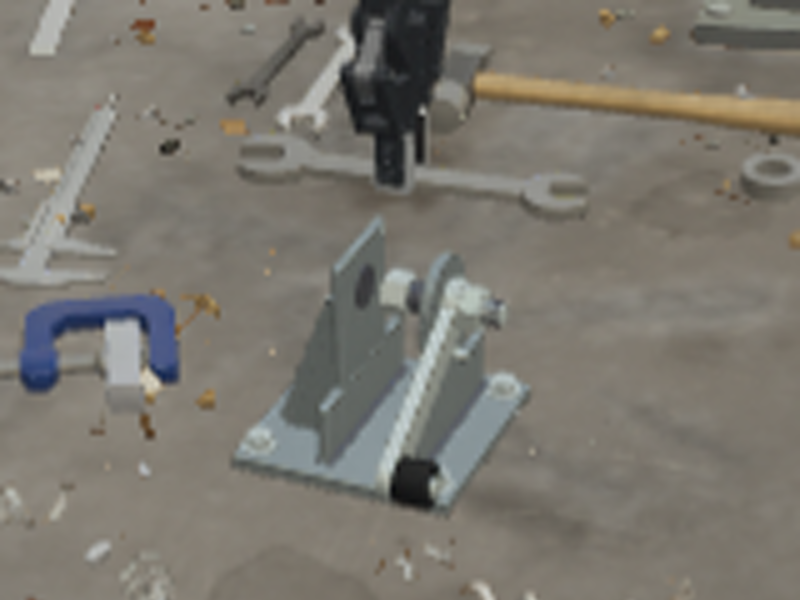

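The spanner is held level in the fingers at (393,170), clear of the stand. I'll carry it right to y≈-150 and lay it on the free bench.

>>> send_rows(targets=[{"x":0,"y":1.0,"z":0,"ax":0,"ay":0,"az":0,"gripper":1},{"x":0,"y":2.0,"z":0,"ax":0,"ay":0,"az":0,"gripper":1},{"x":0,"y":2.6,"z":0,"ax":0,"ay":0,"az":0,"gripper":1},{"x":0,"y":2.6,"z":0,"ax":0,"ay":0,"az":0,"gripper":1},{"x":0,"y":2.6,"z":0,"ax":0,"ay":0,"az":0,"gripper":1}])

```text
clock: 5.38
position: [565.6, -106.7, 162.0]
ee_rot: [1.0, -0.0, -0.001, -0.0]
contact_force: [0.7, 0.0, -1.7]
gripper_width: 16.0
grasp_force: 58.7
```

>>> send_rows(targets=[{"x":0,"y":2.3,"z":0,"ax":0,"ay":0,"az":0,"gripper":1},{"x":0,"y":1.5,"z":0.8,"ax":0,"ay":0,"az":0,"gripper":1},{"x":0,"y":0.8,"z":1.8,"ax":0,"ay":0,"az":0,"gripper":1},{"x":0,"y":0,"z":2.0,"ax":0,"ay":0,"az":0,"gripper":1},{"x":0,"y":0,"z":2.0,"ax":0,"ay":0,"az":0,"gripper":1}])

```text
clock: 5.8
position: [565.6, -152.7, 95.6]
ee_rot: [1.0, -0.001, -0.001, -0.0]
contact_force: [-0.6, 1.1, -1.4]
gripper_width: 16.4
grasp_force: 58.7
```

>>> send_rows(targets=[{"x":0,"y":0,"z":2.0,"ax":0,"ay":0,"az":0,"gripper":1},{"x":0,"y":0,"z":2.0,"ax":0,"ay":0,"az":0,"gripper":1},{"x":0,"y":0,"z":1.5,"ax":0,"ay":0,"az":0,"gripper":1},{"x":0,"y":0,"z":0,"ax":0,"ay":0,"az":0,"gripper":1},{"x":0,"y":0,"z":0,"ax":0,"ay":0,"az":0,"gripper":1}])

```text
clock: 6.22
position: [565.4, -151.8, 40.9]
ee_rot: [1.0, -0.0, -0.002, 0.0]
contact_force: [0.9, -0.3, -1.7]
gripper_width: 16.2
grasp_force: 58.7
```

Run:
```python
from h import *
p,d=arm.get_image('side');V=cloud('side',d);q=V.reshape(-1,3)
s=arm.read_state();print(s['clock'],s['position'],s['contact_force'],R.from_quat(s['ee_rot']).as_euler('xyz',degrees=True))
q=q[(abs(q[:,1]-s['position'][1])<30)&(q[:,0]>440)&(q[:,0]<680)&(q[:,2]>s['position'][2]-10)&(q[:,2]<s['position'][2]+25)]
for a,b in((440,500),(600,640),(620,680)):
    w=q[(q[:,0]>a)&(q[:,0]<b)];print(a,len(w),np.median(w,0).round(1))
```

```text
6.2667 [ 566.56130733 -151.7413297    42.17883114] [ 0.32750835 -0.16115017 -0.22023197] [ 1.79981060e+02  4.14663017e-02 -2.25061606e-02]
440 92 [ 479.7 -145.7   46.9]
600 58 [ 620.1 -149.9   47.7]
620 60 [ 640.2 -159.7   47.5]
```

>>> send_rows(targets=[{"x":0,"y":0,"z":1.5,"ax":0,"ay":0,"az":0,"gripper":1},{"x":0,"y":0,"z":1.3,"ax":0,"ay":0,"az":0,"gripper":1},{"x":0,"y":0,"z":0.6,"ax":0,"ay":0,"az":0,"gripper":1},{"x":0,"y":0,"z":0,"ax":0,"ay":0,"az":0,"gripper":1},{"x":0,"y":0,"z":0,"ax":0,"ay":0,"az":0,"gripper":1}])

```text
clock: 6.68
position: [567.2, -151.4, 9.1]
ee_rot: [1.0, -0.0, 0.001, 0.0]
contact_force: [0.7, 0.1, -1.3]
gripper_width: 16.7
grasp_force: 58.7
```

>>> send_rows(targets=[{"x":0,"y":0,"z":0.2,"ax":0,"ay":0,"az":0,"gripper":1},{"x":0,"y":0,"z":0.1,"ax":0,"ay":0,"az":0,"gripper":1},{"x":0,"y":0,"z":0.1,"ax":0,"ay":0,"az":0,"gripper":1},{"x":0,"y":0,"z":0,"ax":0,"ay":0,"az":0,"gripper":1},{"x":0,"y":0,"z":0,"ax":0,"ay":0,"az":0,"gripper":1}])

```text
clock: 7.1
position: [566.7, -151.3, 4.5]
ee_rot: [1.0, -0.0, 0.0, 0.0]
contact_force: [0.8, 0.2, -0.7]
gripper_width: 16.0
grasp_force: 58.7
```

>>> send_rows(targets=[{"x":0,"y":0,"z":0.1,"ax":0,"ay":0,"az":0,"gripper":1},{"x":0,"y":0,"z":0.1,"ax":0,"ay":0,"az":0,"gripper":1},{"x":0,"y":0,"z":0,"ax":0,"ay":0,"az":0,"gripper":1},{"x":0,"y":0,"z":0,"ax":0,"ay":0,"az":0,"gripper":1}])

```text
clock: 7.43
position: [566.5, -151.3, 2.2]
ee_rot: [1.0, -0.0, -0.0, 0.0]
contact_force: [0.6, 0.4, -2.2]
gripper_width: 16.5
grasp_force: 58.7
```

>>> send_rows(targets=[{"x":0,"y":0,"z":0.1,"ax":0,"ay":0,"az":0,"gripper":1},{"x":0,"y":0,"z":0,"ax":0,"ay":0,"az":0,"gripper":1},{"x":0,"y":0,"z":0,"ax":0,"ay":0,"az":0,"gripper":1}])

```text
clock: 7.68
position: [566.7, -151.3, 1.7]
ee_rot: [1.0, -0.0, 0.0, 0.0]
contact_force: [-1.2, 0.1, 2.6]
gripper_width: 16.3
grasp_force: 59.1
```

Contact shows (force went from −2 to +2.6 N). I'll release and lift.

>>> send_rows(targets=[{"x":0,"y":0,"z":0,"ax":0,"ay":0,"az":0,"gripper":0.4},{"x":0,"y":0,"z":0,"ax":0,"ay":0,"az":0,"gripper":0},{"x":0,"y":0,"z":0,"ax":0,"ay":0,"az":0,"gripper":-0.2},{"x":0,"y":0,"z":0,"ax":0,"ay":0,"az":0,"gripper":-0.2},{"x":0,"y":0,"z":0,"ax":0,"ay":0,"az":0,"gripper":-0.2}])

```text
clock: 8.1
position: [566.7, -151.3, 1.3]
ee_rot: [1.0, -0.0, 0.0, 0.0]
contact_force: [0.9, -0.6, -0.4]
gripper_width: 51.4
grasp_force: 0.0
```

>>> send_rows(targets=[{"x":0,"y":0,"z":-1,"ax":0,"ay":0,"az":0,"gripper":-0.2},{"x":0,"y":0,"z":-3,"ax":0,"ay":0,"az":0,"gripper":-0.2},{"x":0,"y":0,"z":-4,"ax":0,"ay":0,"az":0,"gripper":-0.2},{"x":0,"y":0,"z":-4,"ax":0,"ay":0,"az":0,"gripper":-0.2},{"x":0,"y":0,"z":-4,"ax":0,"ay":0,"az":0,"gripper":-0.2}])

```text
clock: 8.52
position: [566.2, -151.3, 163.8]
ee_rot: [1.0, -0.0, 0.0, 0.0]
contact_force: [1.1, 0.6, -0.3]
gripper_width: 51.0
grasp_force: 0.0
```

>>> send_rows(targets=[{"x":0,"y":0,"z":-3,"ax":0,"ay":0,"az":0,"gripper":-0.2},{"x":0,"y":0,"z":-1,"ax":0,"ay":0,"az":0,"gripper":-0.2},{"x":0,"y":0,"z":0,"ax":0,"ay":0,"az":0,"gripper":-0.2}])

```text
clock: 8.77
position: [568.4, -151.4, 206.0]
ee_rot: [1.0, -0.0, 0.004, 0.0]
contact_force: [-0.0, 0.0, 0.1]
gripper_width: 51.1
grasp_force: 0.0
```

Run:
```python
from h import *
from scipy.optimize import least_squares
from scipy.spatial import cKDTree
s=arm.read_state();print(s['clock'],s['position'],s['gripper_width'])
im={c:arm.get_image(c) for c in('top','side')}
for c in im: np.savez(f'pics/{c}4.npz',p=im[c][0],d=im[c][1])
# stand from the clouds: front/rear plates, above z 52, and tops
for c in im:
    q=cloud(c,im[c][1]).reshape(-1,3);w=R.from_euler('z',6,degrees=True).apply(q-[568.5,6.7,0])
    t=w[(abs(w[:,1])<40)&(w[:,2]>116)&(w[:,2]<132)&(w[:,0]>0)&(w[:,0]<60)];print(c,'rear top',len(t),t.mean(0).round(1),t.min(0).round(1),t.max(0).round(1))
    k=w[(abs(w[:,0])<14)&(abs(w[:,1])<20)&(w[:,2]>85)&(w[:,2]<125)];print(c,'head',len(k),k.mean(0).round(1),k.min(0).round(1),k.max(0).round(1))
    k=w[(w[:,1]>-150-60)&(w[:,1]<-110)&(w[:,2]>5)&(w[:,2]<20)&(abs(w[:,0])<150)];print(c,'spanner',len(k),k.mean(0).round(1),k.min(0).round(1),k.max(0).round(1))
t=cv2.resize(im['top'][0][200:280,230:330],None,fx=4,fy=4,interpolation=cv2.INTER_CUBIC)
u=cv2.resize(im['side'][0][245:325,280:380],None,fx=7,fy=7,interpolation=cv2.INTER_CUBIC)
t=cv2.resize(im['top'][0][200:280,230:330],None,fx=3.9,fy=7,interpolation=cv2.INTER_CUBIC) if 0 else t
cv2.imwrite('pics/c4.png',np.hstack([cv2.resize(im['top'][0][205:275,245:315],(400,400),interpolation=cv2.INTER_CUBIC),cv2.resize(im['side'][0][250:320,285:355],(400,400),interpolation=cv2.INTER_CUBIC)])[:,:,::-1])
for o,yaw in(((569.2,5.7),-5.64),((567.2,8.5),-6.66),((568.5,6.7),-6)):
    M=R.from_euler('z',yaw,degrees=True)
    X=M.apply([[7,0,95],[-7,0,95],[22,32,123],[22,-32,123],[-28,0,123]])+[*o,0]
    print(((proj('top',X)-[245,205]+.5)*400/70).round().tolist(),((proj('side',X)-[285,250]+.5)*400/70).round().tolist())
```

```text
8.7667 [ 568.36988581 -151.44968301  206.02819105] 51.13213890498039<stdin>:10: RuntimeWarning: Mean of empty slice.
  ret = um.true_divide(
Traceback (most recent call last):
ValueError: zero-size array to reduction operation minimum which has no identity
```

Run:
```python
from h import *
im={c:np.load(f'pics/{c}4.npz') for c in('top','side')}
for c in im:
    q=cloud(c,im[c]['d']).reshape(-1,3);w=R.from_euler('z',6,degrees=True).apply(q-[568.5,6.7,0])
    def rp(n,k): print(c,n,len(k),*( (np.median(k,0).round(1),k.min(0).round(1),k.max(0).round(1)) if len(k) else ()))
    rp('rear top',w[(abs(w[:,1])<40)&(w[:,2]>119)&(w[:,2]<130)&(w[:,0]>5)&(w[:,0]<60)])
    rp('head',w[(abs(w[:,0])<14)&(abs(w[:,1])<20)&(w[:,2]>85)&(w[:,2]<125)])
    v=q[(q[:,1]<-110)&(q[:,1]>-190)&(q[:,2]>5)&(q[:,2]<14)&(abs(q[:,0]-560)<115)];rp('spanner',v)
cv2.imwrite('pics/c4.png',np.hstack([cv2.resize(im[c]['p'][y:y+70,x:x+70],(400,400),interpolation=cv2.INTER_CUBIC) for c,x,y in(('top',245,205),('side',285,250))])[:,:,::-1])
for o,yaw in(((569.2,5.7),-5.64),((567.2,8.5),-6.66),((568.5,6.7),-6)):
    X=R.from_euler('z',yaw,degrees=True).apply([[7,0,95],[-7,0,95],[22,32,123],[22,-32,123],[-28,0,123]])+[*o,0]
    print(((proj('top',X)-[245,205]+.5)*400/70).round().tolist(),((proj('side',X)-[285,250]+.5)*400/70+[400,0]).round().tolist())
```

```text
top rear top 0
top head 25 [ -2.2  -8.9 100.8] [-13.4 -12.2  90.2] [  7.7  -5.5 108.3]
top spanner 258 [ 512.8 -148.2    7.9] [ 455.4 -175.6    5. ] [ 582.1 -129.1   13.5]
side rear top 39 [ 24.2   0.4 123.3] [ 19.  -34.5 119. ] [ 28.6  37.  128.1]
side head 67 [ -2.5   4.  102. ] [-13.7 -14.3  87.7] [  9.3  14.3 113.8]
side spanner 180 [ 510.4 -150.8    8.3] [ 445.2 -189.7    5. ] [ 674.3 -112.1   12.9]
[[198.0, 183.0], [194.0, 215.0], [125.0, 132.0], [271.0, 150.0], [182.0, 255.0]] [[585.0, 110.0], [612.0, 115.0], [529.0, 86.0], [581.0, 23.0], [652.0, 73.0]]
[[192.0, 188.0], [187.0, 219.0], [120.0, 135.0], [265.0, 156.0], [175.0, 259.0]] [[588.0, 113.0], [614.0, 119.0], [530.0, 89.0], [585.0, 27.0], [654.0, 77.0]]
[[196.0, 185.0], [191.0, 216.0], [123.0, 133.0], [269.0, 152.0], [180.0, 256.0]] [[586.0, 111.0], [613.0, 116.0], [530.0, 87.0], [582.0, 25.0], [653.0, 74.0]]
```

View pics/c4.png

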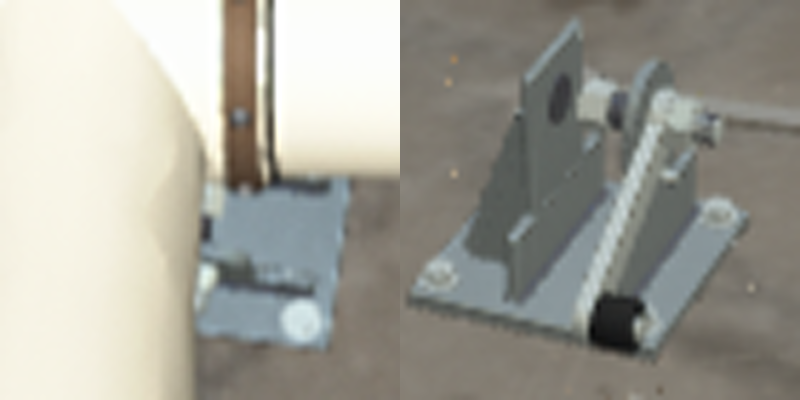

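The side crop shows the stand cleared: head at (597,100), rear plate top corners at (525,78) and (578,18), roller at (620,322). That fits the fitted pose of about (568, 7), yaw −6°, to about 2 mm. Next I'll tilt the tool to the head's angle.

```bash
cat >> h.py <<'E'
H=np.array([568.,7.,95.]);YAW=-6.
def grip(phi,back=0,H=H,yaw=YAW):
    Z=R.from_euler('z',yaw,degrees=True);Rt=Z*R.from_euler('x',phi)*R.from_euler('x',180,degrees=True)
    return Rt,H+Rt.apply([0,0,19-back])
E
python3 - <<'E'
from h import *
for b in(110,0):
    r,p=grip(-.5,b);print(p.round(1),r.as_quat().round(3),[v.round(2) for v in toolrows(r,p)])
r,p=grip(-.5,110);s=arm.read_state();print('shift in turned axes',(r.inv().apply(p-s['position'])/10).round(2),s['joints'].round(2))
E
```

```text
[572.6  50.4 174.9] [ 0.968 -0.051 -0.013  0.247] [array([  0.64, -20.14,   2.63]), array([-28.66,  -1.46,   5.83])]
[567.   -2.1  78.3] [ 0.968 -0.051 -0.013  0.247] [array([  0.1 , -14.89,  12.28]), array([-28.66,  -1.46,   5.83])]
shift in turned axes [ -1.45 -18.9   -7.34] [ 0.02  0.34 -0.14 -0.   -1.09  1.56]
```

>>> send_rows(targets=[{"x":0,"y":0,"z":0,"ax":-5.73,"ay":-0.29,"az":1.17,"gripper":-0.2},{"x":0,"y":0,"z":0,"ax":-5.73,"ay":-0.29,"az":1.17,"gripper":-0.2},{"x":0,"y":0,"z":0,"ax":-5.73,"ay":-0.29,"az":1.17,"gripper":-0.2},{"x":0,"y":0,"z":0,"ax":-5.73,"ay":-0.29,"az":1.17,"gripper":-0.2},{"x":0,"y":0,"z":0,"ax":-5.73,"ay":-0.29,"az":1.17,"gripper":-0.2}])

```text
clock: 9.28
position: [565.5, -151.1, 199.6]
ee_rot: [0.967, -0.05, -0.014, 0.25]
contact_force: [-0.4, 0.4, 0.7]
gripper_width: 51.6
grasp_force: 0.0
```

>>> send_rows(targets=[{"x":-0.2,"y":-2.5,"z":-1.0,"ax":0,"ay":0,"az":0,"gripper":-0.2},{"x":-0.3,"y":-3.5,"z":-1.4,"ax":0,"ay":0,"az":0,"gripper":-0.2},{"x":-0.3,"y":-3.5,"z":-1.4,"ax":0,"ay":0,"az":0,"gripper":-0.2},{"x":-0.2,"y":-3.5,"z":-1.4,"ax":0,"ay":0,"az":0,"gripper":-0.2},{"x":-0.2,"y":-3.5,"z":-1.1,"ax":0,"ay":0,"az":0,"gripper":-0.2}])

```text
clock: 9.7
position: [571.9, 25.4, 175.3]
ee_rot: [0.967, -0.05, -0.014, 0.248]
contact_force: [1.4, -1.4, -0.2]
gripper_width: 50.9
grasp_force: 0.0
```

>>> send_rows(targets=[{"x":-0.2,"y":-2.4,"z":-1.0,"ax":0,"ay":0,"az":0,"gripper":-0.2},{"x":0,"y":0,"z":0,"ax":0,"ay":0,"az":0,"gripper":-0.2},{"x":0,"y":0,"z":0,"ax":0,"ay":0,"az":0,"gripper":-0.2},{"x":0,"y":0,"z":0,"ax":0,"ay":0,"az":0,"gripper":-0.2}])

```text
clock: 10.03
position: [572.7, 49.3, 173.1]
ee_rot: [0.967, -0.05, -0.014, 0.248]
contact_force: [0.5, -0.6, 0.0]
gripper_width: 51.2
grasp_force: 0.0
```

Run:
```python
from h import *
s=arm.read_state();print(s['clock'],s['position'],s['joints'].round(2))
for b in(110,40,0):
    r,p=grip(-.5,b);print(b,p.round(1),[v.round(2) for v in toolrows(r,p)])
```

```text
10.0333 [572.67261079  49.26617845 173.06877169] [ 0.55  0.45 -0.29  0.42 -1.19  0.68]
110 [572.6  50.4 174.9] [array([-0.02, -0.01, -0.21]), array([0.15, 0.13, 0.07])]
40 [569.1  17.  113.4] [array([-0.01, -0.03,  6.79]), array([0.15, 0.13, 0.07])]
0 [567.   -2.1  78.3] [array([ 0.  , -0.04, 10.79]), array([0.15, 0.13, 0.07])]
```

>>> send_rows(targets=[{"x":0,"y":0,"z":1.2,"ax":0,"ay":0,"az":0,"gripper":-0.2},{"x":0,"y":0,"z":2.0,"ax":0,"ay":0,"az":0,"gripper":-0.2},{"x":0,"y":0,"z":2.0,"ax":0,"ay":0,"az":0,"gripper":-0.2},{"x":0,"y":0,"z":1.3,"ax":0,"ay":0,"az":0,"gripper":-0.2},{"x":0,"y":0,"z":0,"ax":0,"ay":0,"az":0,"gripper":-0.2}])

```text
clock: 10.45
position: [567.6, 15.3, 115.0]
ee_rot: [0.967, -0.052, -0.016, 0.249]
contact_force: [-0.3, 0.4, 0.4]
gripper_width: 51.2
grasp_force: 0.0
```

Run:
```python
from h import *
p,d=arm.get_image('side');t,_=arm.get_image('top')
s=arm.read_state();print(s['clock'],s['position'],s['contact_force'])
r,q=grip(-.5,0);print([v.round(2) for v in toolrows(r,q)])
cv2.imwrite('pics/c5.png',np.hstack([cv2.resize(t[200:270,240:310],(400,560),interpolation=cv2.INTER_CUBIC)[:400],cv2.resize(p[245:315,285:355],(400,400),interpolation=cv2.INTER_CUBIC)])[:,:,::-1])
```

```text
10.55 [570.12893938  17.53585272 117.58375611] [0.41617946 0.39687309 1.11345105]
[array([-0.1 , -0.15,  4.39]), array([ 0.08,  0.05, -0.07])]
```

View pics/c5.png

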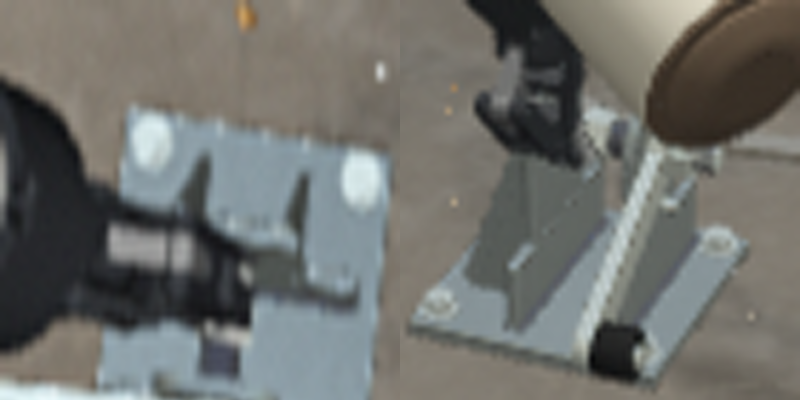

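Run:
```python
from h import *
s=arm.read_state();r=R.from_quat(s['ee_rot']);Z=R.from_euler('z',YAW,degrees=True)
def show(n,X):
    print(n,((proj('top',X)-[240,200]+.5)*[400/70,8]).round().tolist(),((proj('side',X)-[285,245]+.5)*400/70+[400,0]).round().tolist())
show('head +-7, front/rear plate inner at y0 z123',Z.apply([[-7,0,107],[7,0,107],[-22,0,123],[22,0,123],[22,32,123],[22,-32,123]])+[*H[:2],0])
for sg in(1,-1): show(f'tip {sg}',s['position']+r.apply([[-11,sg*25.6,-3],[11,sg*25.6,-3],[-11,sg*34,-3],[11,sg*34,-3]]))
```

```text
head +-7, front/rear plate inner at y0 z123 [[217.0, 339.0], [222.0, 295.0], [209.0, 381.0], [224.0, 241.0], [151.0, 228.0], [297.0, 254.0]] [[613.0, 124.0], [586.0, 119.0], [642.0, 101.0], [557.0, 84.0], [530.0, 116.0], [583.0, 54.0]]
tip 1 [[235.0, 343.0], [243.0, 273.0], [252.0, 345.0], [259.0, 274.0]] [[627.0, 69.0], [584.0, 61.0], [632.0, 55.0], [590.0, 47.0]]
tip -1 [[138.0, 334.0], [145.0, 265.0], [122.0, 333.0], [130.0, 264.0]] [[591.0, 159.0], [548.0, 150.0], [585.0, 174.0], [542.0, 165.0]]
```

Top crop: head front edge at (225,335) and finger tip edge at y≈325, against a predicted 343. Side crop: near finger tip at (580,160), head at (598,125). So the fingers straddle the head but sit about 3 mm too far back, and I'll shift them forward while descending.

>>> send_rows(targets=[{"x":-0.3,"y":0,"z":0.8,"ax":0,"ay":0,"az":0,"gripper":-0.2},{"x":0,"y":0,"z":0.9,"ax":0,"ay":0,"az":0,"gripper":-0.2},{"x":0,"y":0,"z":0.8,"ax":0,"ay":0,"az":0,"gripper":-0.2},{"x":0,"y":0,"z":0,"ax":0,"ay":0,"az":0,"gripper":-0.2},{"x":0,"y":0,"z":0,"ax":0,"ay":0,"az":0,"gripper":-0.2}])

```text
clock: 10.97
position: [565.9, 6.9, 95.3]
ee_rot: [0.967, -0.051, -0.013, 0.248]
contact_force: [-0.2, -0.6, 0.5]
gripper_width: 50.9
grasp_force: 0.0
```

>>> send_rows(targets=[{"x":0,"y":0,"z":0.6,"ax":0,"ay":0,"az":0,"gripper":-0.2},{"x":0,"y":0,"z":0.6,"ax":0,"ay":0,"az":0,"gripper":-0.2},{"x":0,"y":0,"z":0.5,"ax":0,"ay":0,"az":0,"gripper":-0.2},{"x":0,"y":0,"z":0,"ax":0,"ay":0,"az":0,"gripper":-0.2},{"x":0,"y":0,"z":0,"ax":0,"ay":0,"az":0,"gripper":-0.2}])

```text
clock: 11.38
position: [565.2, -1.1, 80.4]
ee_rot: [0.967, -0.051, -0.013, 0.248]
contact_force: [0.7, -0.3, -0.3]
gripper_width: 51.6
grasp_force: 0.0
```

Run:
```python
from h import *
s=arm.read_state();print(s['clock'],s['position'],s['contact_force'],s['wrist_torque'])
r,q=grip(-.5,0);print([v.round(2) for v in toolrows(r,q)])
```

```text
11.3833 [565.18398727  -1.09272052  80.41996504] [ 0.7343852  -0.28493602 -0.30035421] [ 0.96090403 -0.13918034 -0.02464666]
[array([ 0.2 , -0.03,  0.22]), array([ 0.06, -0.  ,  0.  ])]
```

>>> send_rows(targets=[{"x":0,"y":0,"z":0.2,"ax":0,"ay":0,"az":0,"gripper":0.2},{"x":0,"y":0,"z":0,"ax":0,"ay":0,"az":0,"gripper":0.38},{"x":0,"y":0,"z":0,"ax":0,"ay":0,"az":0,"gripper":0.38},{"x":0,"y":0,"z":0,"ax":0,"ay":0,"az":0,"gripper":0.38}])

```text
clock: 11.72
position: [565.4, -1.7, 79.2]
ee_rot: [0.968, -0.051, -0.012, 0.247]
contact_force: [0.0, 0.1, 1.0]
gripper_width: 26.5
grasp_force: 0.0
```

>>> send_rows(targets=[{"x":0,"y":0,"z":0,"ax":0,"ay":0,"az":0,"gripper":0.41},{"x":0,"y":0,"z":0,"ax":0,"ay":0,"az":0,"gripper":0.43},{"x":0,"y":0,"z":0,"ax":0,"ay":0,"az":0,"gripper":0.43}])

```text
clock: 11.97
position: [565.3, -2.3, 79.6]
ee_rot: [0.967, -0.051, -0.013, 0.248]
contact_force: [-0.0, -3.2, 2.6]
gripper_width: 24.4
grasp_force: 2.0
```

First contact is on one side, pushing along tool +y, so I'll shift about 1 mm that way and close.

>>> send_rows(targets=[{"x":0,"y":0.12,"z":0,"ax":0,"ay":0,"az":0,"gripper":0.43},{"x":0,"y":0,"z":0,"ax":0,"ay":0,"az":0,"gripper":0.46},{"x":0,"y":0,"z":0,"ax":0,"ay":0,"az":0,"gripper":0.48},{"x":0,"y":0,"z":0,"ax":0,"ay":0,"az":0,"gripper":0.48}])

```text
clock: 12.3
position: [565.2, -3.2, 80.0]
ee_rot: [0.967, -0.051, -0.013, 0.248]
contact_force: [0.7, -3.4, 3.3]
gripper_width: 22.3
grasp_force: 2.5
```

>>> send_rows(targets=[{"x":0,"y":0.06,"z":0,"ax":0,"ay":0,"az":0,"gripper":0.55},{"x":0,"y":0,"z":0,"ax":0,"ay":0,"az":0,"gripper":1},{"x":0,"y":0,"z":0,"ax":0,"ay":0,"az":0,"gripper":1},{"x":0,"y":0,"z":0,"ax":0,"ay":0,"az":0,"gripper":1}])

```text
clock: 12.63
position: [565.3, -3.3, 80.2]
ee_rot: [0.968, -0.051, -0.012, 0.247]
contact_force: [-0.2, -2.3, 5.0]
gripper_width: 20.9
grasp_force: 58.6
```

Run:
```python
from h import *
s=arm.read_state();print(s['clock'],s['position'],s['contact_force'],s['wrist_torque'],s['gripper_width'],s['grasp_force'])
r=R.from_quat(s['ee_rot']);G=s['position']-r.apply([0,0,19]);print('grasp pt',G.round(1))
r2,_=grip(0,0);print('turn',(r.inv()*r2).as_rotvec(degrees=True).round(2))
# constant per-row shift, pivot about grasp point, 14 rows, shift-before-turn in the row's start axes
st=28.6/14
for n in(14,):
    R0=r; dr=R.from_rotvec([st,0,0],degrees=True)
    print(((R.identity().apply([0,0,-19])+dr.apply([0,0,19]))/10).round(4))
```

```text
12.6333 [565.25768967  -3.27151375  80.21940022] [-0.23885187 -2.34621268  4.97052028] [-0.20692803  0.00886629 -0.02948261] 20.885311086856255 58.640107763931155
grasp pt [566.2   5.8  96.9]
turn [ 2.869e+01 -7.000e-02  1.000e-02]
[ 0.     -0.0677 -0.0012]
```

Flats are gripped (59 N). I'll turn about the bolt axis, roughly 17 mm behind the TCP, and watch the forces.

>>> send_rows(targets=[{"x":0,"y":-0.03,"z":0,"ax":1,"ay":0,"az":0,"gripper":1},{"x":0,"y":-0.06,"z":0,"ax":2,"ay":0,"az":0,"gripper":1},{"x":0,"y":-0.06,"z":0,"ax":2,"ay":0,"az":0,"gripper":1},{"x":0,"y":-0.06,"z":0,"ax":2,"ay":0,"az":0,"gripper":1},{"x":0,"y":0,"z":0,"ax":0,"ay":0,"az":0,"gripper":1}])

```text
clock: 13.05
position: [565.5, -1.4, 79.3]
ee_rot: [0.981, -0.052, -0.009, 0.187]
contact_force: [-2.4, 0.5, 4.8]
gripper_width: 20.6
grasp_force: 59.6
```

Run:
```python
from h import *
s=arm.read_state();print(s['clock'],s['position'],s['contact_force'],s['wrist_torque'],s['gripper_width'],s['grasp_force'])
r=R.from_quat(s['ee_rot']);r2,_=grip(0,0);print('turn',(r.inv()*r2).as_rotvec(degrees=True).round(2),'force in tool',r.inv().apply(s['contact_force']).round(1))
```

```text
13.05 [565.46091374  -1.44190757  79.34004015] [-2.43188416  0.53745282  4.84605007] [ 0.29601391  0.33567942 -0.13440088] 20.58141677738545 59.62440162431449
turn [21.52 -0.11 -0.08] force in tool [-2.5  1.5 -4.6]
```

>>> send_rows(targets=[{"x":0,"y":-0.06,"z":0,"ax":2,"ay":0,"az":0,"gripper":1},{"x":0,"y":-0.06,"z":0,"ax":2,"ay":0,"az":0,"gripper":1},{"x":0,"y":-0.06,"z":0,"ax":2,"ay":0,"az":0,"gripper":1},{"x":0,"y":-0.06,"z":0,"ax":2,"ay":0,"az":0,"gripper":1},{"x":0,"y":-0.06,"z":0,"ax":2,"ay":0,"az":0,"gripper":1}])

```text
clock: 13.47
position: [565.7, 1.4, 78.5]
ee_rot: [0.993, -0.052, -0.005, 0.101]
contact_force: [-1.5, -2.9, 6.9]
gripper_width: 20.6
grasp_force: 59.9
```

>>> send_rows(targets=[{"x":0,"y":-0.06,"z":0,"ax":2,"ay":0,"az":0,"gripper":1},{"x":0,"y":-0.06,"z":0,"ax":2,"ay":0,"az":0,"gripper":1},{"x":0,"y":-0.06,"z":0,"ax":2,"ay":0,"az":0,"gripper":1},{"x":0,"y":-0.06,"z":0,"ax":2,"ay":0,"az":0,"gripper":1},{"x":0,"y":0,"z":0,"ax":0,"ay":0,"az":0,"gripper":1}])

```text
clock: 13.88
position: [566.0, 3.7, 78.2]
ee_rot: [0.998, -0.053, -0.001, 0.031]
contact_force: [-3.3, 0.8, 7.4]
gripper_width: 20.5
grasp_force: 60.2
```

Run:
```python
from h import *
p,d=arm.get_image('side');t,_=arm.get_image('top')
s=arm.read_state();print(s['clock'],s['position'],s['contact_force'],s['wrist_torque'],s['gripper_width'],s['grasp_force'])
r=R.from_quat(s['ee_rot']);r2,_=grip(0,0);print('turn',(r.inv()*r2).as_rotvec(degrees=True).round(2),'force in tool',r.inv().apply(s['contact_force']).round(1))
cv2.imwrite('pics/c6.png',np.hstack([cv2.resize(t[200:270,240:310],(400,400),interpolation=cv2.INTER_CUBIC),cv2.resize(p[245:315,285:355],(400,400),interpolation=cv2.INTER_CUBIC)])[:,:,::-1])
q=cloud('side',d)[245:330,285:365];np.save('pics/q6.npy',q)
# roller: black pixels, height
m=(p[245:330,285:365].max(2)<55);w=R.from_euler('z',-YAW,degrees=True).apply(q.reshape(-1,3)-[567,5.5,0]);w=w[m.ravel()&(w[:,1]>85)&(w[:,1]<135)&(w[:,0]<-30)&(w[:,0]>-70)]
print('roller pts',len(w),w.mean(0) if len(w) else '',np.percentile(w,[5,95],axis=0).round(1) if len(w) else '')
for ph in(-.05,0,.05):
    X=R.from_euler('z',YAW,degrees=True).apply(R.from_euler('x',ph).apply([[-60,110,0],[-60,110,13.5],[-38,110,0]]))+[567,5.5,95];print(ph,((proj('side',X)-[285,245]+.5)*400/70+[400,0]).round().tolist())
```

```text
13.9833 [565.99355871   3.68047894  78.16015175] [-1.81228037 -1.4308257   7.7553503 ] [-0.57167386  0.54798225 -0.09106121] 20.74151507690876 60.21293050143868
turn [ 3.7  -0.06 -0.  ] force in tool [-1.6  2.1 -7.6]
roller pts 72 [-48.11822269 116.45886874  95.52716613] [[-56.5 105.2  84.5]
 [-38.5 123.7 103.6]]
-0.05 [[632.0, 294.0], [631.0, 270.0], [588.0, 284.0]]
0 [[632.0, 284.0], [632.0, 259.0], [587.0, 274.0]]
0.05 [[632.0, 273.0], [632.0, 248.0], [587.0, 264.0]]
```

View pics/c6.png

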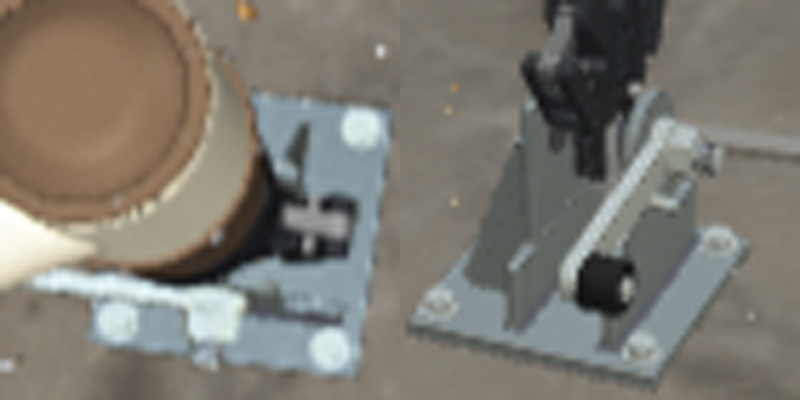

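The side crop shows the arm raised, with the roller front at (625,290) and the level position expected at about y=277. That agrees with the 3.7° left on the tool, so I'll finish the turn.

>>> send_rows(targets=[{"x":0,"y":-0.06,"z":0,"ax":2,"ay":0,"az":0,"gripper":1},{"x":0,"y":-0.05,"z":0,"ax":1.7,"ay":0,"az":0,"gripper":1},{"x":0,"y":0,"z":0,"ax":0,"ay":0,"az":0,"gripper":1},{"x":0,"y":0,"z":0,"ax":0,"ay":0,"az":0,"gripper":1},{"x":0,"y":0,"z":0,"ax":0,"ay":0,"az":0,"gripper":1}])

```text
clock: 14.4
position: [566.1, 4.8, 78.1]
ee_rot: [0.999, -0.052, 0.001, 0.0]
contact_force: [-2.8, -1.1, 7.0]
gripper_width: 20.8
grasp_force: 60.4
```

Run:
```python
from h import *
p,d=arm.get_image('side')
s=arm.read_state();print(s['clock'],s['position'],s['contact_force'],s['wrist_torque'],s['gripper_width'],s['grasp_force'])
r=R.from_quat(s['ee_rot']);r2,_=grip(0,0);print('turn',(r.inv()*r2).as_rotvec(degrees=True).round(2),'force in tool',r.inv().apply(s['contact_force']).round(1))
cv2.imwrite('pics/c7.png',cv2.resize(p[245:315,285:375],(720,560),interpolation=cv2.INTER_CUBIC)[:,:,::-1])
def roller(p):
    c=p[270:330,300:350];m=(c.max(2)<60).astype(np.uint8);n,l,st,ce=cv2.connectedComponentsWithStats(m)
    return [(ce[i]+[300,270]).round(2).tolist()+[int(st[i,4])] for i in range(1,n) if st[i,4]>20]
old=np.load('pics/side4.npz')['p'];print('roller px old',roller(old),'now',roller(p))
for ph in(-.5,-.05,0,.05):
    X=R.from_euler('z',YAW,degrees=True).apply(R.from_euler('x',ph).apply([[-49,110,0]]))+[567,5.5,95];print(ph,proj('side',X).round(2).tolist())
q=cloud('side',d).reshape(-1,3);w=R.from_euler('z',-YAW,degrees=True).apply(q-[567,5.5,0])
k=w[(w[:,0]>-43)&(w[:,0]<-27)&(w[:,1]>32)&(w[:,1]<95)&(w[:,2]>99)&(w[:,2]<116)];print('arm top z',len(k),np.polyfit(k[:,1],k[:,2],1) if len(k)>5 else '')
```

```text
14.45 [566.11145762   4.76630931  78.13224878] [-2.32189503 -2.44514659  7.44520443] [-0.68205729  0.62123068 -0.02447635] 20.96708887164144 60.42956694960594
turn [ 0.03 -0.06  0.03] force in tool [-2.   2.7 -7.4]
roller px old [[322.15, 306.22, 73]] now [[318.0, 272.5, 30], [320.04, 292.21, 75]]
-0.5 [[323.46, 307.32]]
-0.05 [[321.24, 295.06]]
0 [[321.18, 293.31]]
0.05 [[321.17, 291.5]]
arm top z 57 [2.31421089e-02 1.04609099e+02]
```

View pics/c7.png

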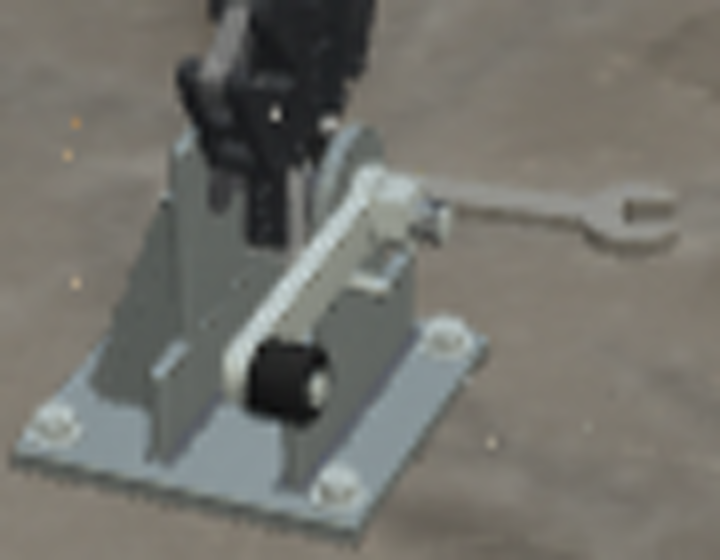

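The arm stands level in the side crop: roller at (288,378), fingers on the head at (265,200), and the spanner flat on the bench at (560,205). The roller, corrected for camera bias, lies at the predicted zero-angle pixel. I'm handing in.

```bash
python3 -c "
from bench import arm
print(arm.job_done())"
```

```text
the job is handed in; nothing more can be done
None
```

The spanner lies flat on the bench to the right of the stand, and the roller arm is level, held by the gripper on the bolt head alone; I handed the job in at about 14.5 s, and the system gave no verdict.

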